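Set out the cooled reagent station beside the microplate

TASK

Set the cooling block on the bench in front of the black microplate (on the robot's side), parallel to the plate's long edge, centred on it and with a 3 cm gap; stand the yellow trough lengthwise in the middle of the block and lay the green cover squarely on the trough. Then stand the amber bottle and the white jar upright on the bench at the two ends of the block, each in line with the block's length with a 3 cm gap from its end: the amber bottle at the end on the tip box's side of the plate, the jar at the other. Never tip either of them over, and leave the vial, the marker and the tube rack where they are.

Things in the scene. Friction and masses are not known exactly. Their poses are not given: they have to be found in the camera images.
- microplate: Black flat 96-well microplate, 85.5 (own x) x 127.8 (own y, long edge) x 14.4 mm high, fixed to the bench; its long edges run roughly left to right. Its own -x side faces the robot: that is its front. Origin: centre of the underside; z up.
- tip_box: Blue closed pipette-tip box with white dots on top, 85 (x) x 120 (y) x 54 mm high, fixed on the bench to the left or the right of the plate and a little behind it; a round grey and white mini centrifuge stands on the other side. It only tells which end of the block is which. Origin: centre of the underside; z up.
- cold_block: Loose solid dark grey anodised metal cooling block with a blue band round its foot, flat top, 60 (x) x 130 (y, length) x 25 mm high, about 0.4 to 0.65 kg. Grasp across its 60 mm width. Origin: centre of the underside; z up. Both ends are alike.
- trough: Loose yellow plastic reagent trough, open on top, empty, 44 (x) x 110 (y, length) x 30 mm high outside, walls and floor 3 mm, 50 g. Grasp across the outside of its 44 mm width. Origin: centre of the underside; z up. Both ends are alike.
- cover: Loose cover of the trough: flat green plate 50 (x) x 118 (y, length) x 5 mm thick with a black grip rib on top, 12 mm wide (x), 50 mm long (y), 20 mm high, its top 25 mm above the origin; 50 g. It has no lip and just lies on the trough's rim. Origin: centre of the underside; z up. Both ends are alike.
- amber_bottle: Loose round amber glass bottle with a paper label and a black cap, 40 mm diameter over its lower body, narrower neck and cap, 70 mm high, about 65 to 125 g. Grip it low on the body, with the pads about 20 to 30 mm above its foot. Origin: centre of the underside; z up.
- white_jar: Loose round white plastic jar with a blue cap, 44 mm diameter, 55 mm high, about 50 to 100 g. Origin: centre of the underside; z up.
- vial: Bystander, to be left alone: small grey vial with a red cap, 25 mm diameter, 45 mm high, loose. Origin: centre of the underside; z up.
- marker: Bystander, to be left alone: pink marker pen with a black cap, lying, 130 mm long (x) and 14 mm thick, loose. Origin: centre of the underside; z up.
- tube_rack: Bystander, to be left alone: dark blue tube rack with rows of holes, 180 (x) x 85 (y) x 28 mm high, with a few tube caps 8 mm proud of its top, loose. Origin: centre of the underside; z up.
Things that resemble listed ones, but are neither listed nor needed, are in the scene too. Of the things like the white_jar, leave any that is purple; of the rest the smaller one is meant.

How it is judged:
By the outcome, as a careful person would: the job done as asked, in the order asked, and still so for the second after the job is handed in, with the robot touching nothing.
It also fails if it takes over 147 s, if anything falls off the work surface, if the arm or the gripper's body presses on something with over 40 N, if the wrist force passes 120 N, or if a joint passes its speed limit or range.

ROBOT

A 6-joint arm with a two-finger parallel gripper is mounted at the origin on the work surface. World frame = base frame: x ahead of the robot, y to its left, z up, the work surface at z = 0. Lengths are in m, angles in degrees, forces in N, time in s.
With the tool pointing down it reaches from about 0.4 to 0.825 m from the base axis. Payload 7 kg.
Tool frame: the origin (TCP) lies between the finger pads; the fingertips stand 25 mm ahead of it and the grasp point (between the pads) lies 6 mm ahead of it; z points along the fingers, y is the line along which they close (so a half turn about z gives the same grasp; the last joint's range is limited). The gripper opens to 88 mm and grips with 3 to 60 N. Pads are 19 mm wide; open, the fingers measure 130 mm over their backs; the gripper's body (78 mm by 193 mm) begins 47 mm behind the grasp point.
Start: joints at [90.361, 20.546, 0.682, 0, -70.136, -16.507], TCP at [0.188, 0.648, 0.252] pointing down, gripper open.
Joint ranges: [-176.03, 176.03], [-82.01, 121.73], [-58.28, 71.71], [-173.87, 95.51], [-174.79, -0.11], [-173.66, 173.66]. Speed limits (degrees/s): [136.94, 136.94, 172.46, 180, 180, 180].

INTERFACE

Orientations are given as [roll, pitch, yaw] about the fixed x, y, z axes, in that order (R = Rz(yaw) Ry(pitch) Rx(roll)).
In Python, from plant import status, optics, job gives the robot as it stands. The module is installed in compiled form; this text tells all that it offers.
- The arm moves only by the tool creep_tool, called after "Emit:" by a JSON object that holds its "name" and its "arguments", one argument or row to a line. Schema: {"type":"object","properties":{"ticks":{"type":"object","properties":{"deltas":{"type":"array","items":{"type":"array","items":{"type":"number"},"minItems":5,"maxItems":5},"minItems":1,"maxItems":8}},"additionalProperties":false,"required":["deltas"]},"only":{"type":"string"},"quiet":{"type":"boolean"},"lines":{"type":"string"}},"required":["ticks"],"additionalProperties":false}. ticks is an object whose key "deltas" holds a list of rows, 1 to 8 of them, each of 5 numbers: dx, dy, dz in shares of 0.75 m (1.0 is 0.75 m), then a turn about the tool's z in parts of the range, where 1.0 means 90 degrees, then the finger opening in m; each row is the pose to reach, as a shift and turn from the pose commanded when the call began, along the tool's axes at that moment; what a row does not reach only later rows make up. A row lasts 1/8 s, in which the tool goes at most 0.0625 m and 10.7 degrees, less where a joint would pass 70% of its speed; a pose out of reach is approached as far as the arm can. The fingers move at their own pace and stop on an object; the grip force is fixed at half the most. Time passes only in rows, so rows that do not move let the fingers close. The tool returns the time, the measured TCP pose, the force, the opening and the grip force at its end. only (a regular expression) keeps the lines of the reply that match it, lines (a string "A,B") keeps lines A to B, and quiet returns only ok. No shift or turn number may pass 1 either way. Input that does not fit is refused with a message, and nothing moves.
- status.get_obs(): the state, without advancing time (a new reading comes with each control period).
- optics.snapshot(name): name is "side" or "top" or "wrist"; returns a dict with "frame" (420x560x3 uint8, red, green, blue), "z_map" (420x560 float32, m along the optical axis (not along the pixel's ray), 0 where there is no reading), "fovy" (degrees; the focal length in pixels is half the picture's height over the tangent of half this angle, whatever the lens; pixels are square), "cx", "cy" (the principal point, pixels), "R" (3x3) and "t" (3): a world point X has camera coordinates R X + t; the wrist camera has in their place "T_tool_cam" (4x4, takes a point from camera to tool coordinates, whose origin is the TCP and whose axes are the flange's). Camera axes: x right, y down, z forward; pixel columns grow to the right and rows downward; lengths in m; the calibration is good to about 2 mm. A picture is of the moment at which its call begins: read the wrist's pose just before it.
- job.close_job(): hands the job in; it is judged then, once.
The state is a dict: "clock": time; "joint_pos": joint angles; "qvel": joint speeds; "tau": joint torques, N m; "tool_pos": TCP position; "orientation": TCP orientation; "force": force on the tool from outside, world axes, zero at the start; "moment": the same for the moment, N m; "opening": finger opening in m; "gripper_force": force on a finger pad.
Only numpy, scipy, OpenCV 4.12 (cv2) and the standard library are available. Lean on these libraries where they do the work, as an engineer would, in place of code of your own. Each camera call takes 0.05 s, during which the arm holds its last target. There are 200 camera calls.

## Working session

There is one attempt and no reset: what is moved stays moved. The work goes in short steps, Python scripts to look and compute and a tool call to move; the robot and the scene stay as the last step left them, time stands still between calls to the robot, and variables do not carry over. Pictures are saved under pics/ and viewed, at most 14 in all, crops included, and the job is handed in when it is done.

```bash
mkdir -p pics; ls
```

Run:
```python
from plant import status, optics
import cv2,numpy as np,pickle
print(status.get_obs())
for n in("top","side"):
    s=optics.snapshot(n); pickle.dump(s,open(n+'0.pkl','wb'))
    cv2.imwrite(f'pics/{n}0.png',cv2.cvtColor(s['frame'],cv2.COLOR_RGB2BGR))
    print(n,{k:v for k,v in s.items() if k not in('frame','z_map')})
```

```text
pics
{'clock': 0.0, 'joint_pos': array([ 9.03600378e+01,  2.05912463e+01,  6.31743821e-01, -1.93920678e-02,
       -7.01348979e+01, -1.65050532e+01]), 'qvel': array([ 0.00276598,  0.01140279,  0.0354208 ,  0.04611786,  0.00741007,
       -0.00315588]), 'tau': array([ 3.00504162e-04, -5.82720780e+01,  2.93054241e+01,  6.99713320e+00,
        6.78488650e-03, -1.61648632e-04]), 'tool_pos': array([0.18761989, 0.6479233 , 0.25061165]), 'orientation': array([ 1.79904310e+02, -9.34322479e-03, -1.61516121e+01]), 'force': array([-0.19771086, -0.59023922, -0.24170731]), 'moment': array([0.01378952, 0.01458102, 0.01803925]), 'gripper_force': 0.0, 'opening': 0.08792098038303103}
top {'fovy': 54.63247119401953, 'cx': 277.5578194880273, 'cy': 207.83371895364684, 'R': array([[-0.03003266, -0.99946251,  0.01314296],
       [-0.98244424,  0.02709407, -0.18457852],
       [ 0.18412321, -0.01845561, -0.98272989]]), 't': array([-0.03073018,  0.57521537,  1.00664375])}
side {'fovy': 56.50975707037547, 'cx': 281.6327128292771, 'cy': 211.10968823664308, 'R': array([[ 0.89709948, -0.44173618, -0.00903773],
       [-0.27775578, -0.54793619, -0.78906125],
       [ 0.3436048 ,  0.71037672, -0.61424804]]), 't': array([-0.51661542,  0.17517225,  0.97119725])}
```

View pics/top0.png

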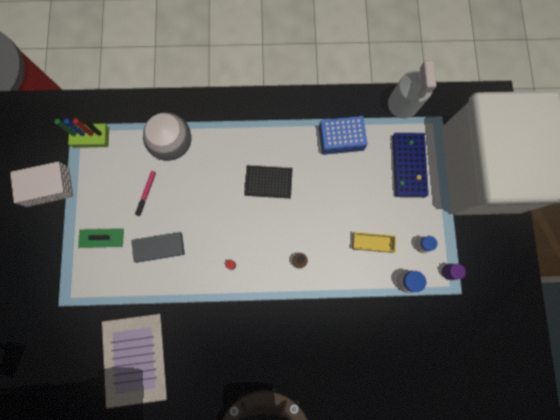

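View pics/side0.png

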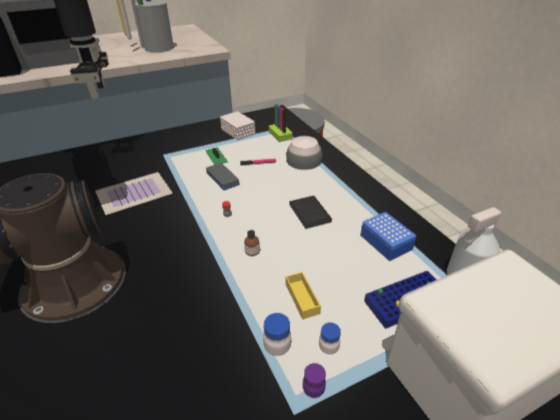

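The top view shows the following:
- **Plate and tip box:** black plate at (268,181). Tip box at (344,134), on the right (-y) side.
- **Things to move:** block (158,247), cover (101,238), trough (373,242), amber bottle (300,261).
- **Bystanders:** vial (230,265), marker (145,193), rack (410,165).

Jar candidates are blue-capped (428,243), blue-capped (414,281) and purple (454,271). The smaller blue one at (428,243) fits the description. The notepad and pen stand resemble nothing listed. I'll measure now and check the jars in a crop.

Create h.py:
```python
import numpy as np,cv2
from scipy.spatial.transform import Rotation as Ro
from plant import status,optics
def snap(n):
    o=status.get_obs(); s=optics.snapshot(n)
    if n=='wrist':
        T=np.eye(4);T[:3,:3]=Ro.from_euler('xyz',o['orientation'],degrees=True).as_matrix();T[:3,3]=o['tool_pos']
        T=T@s['T_tool_cam']; s['R']=T[:3,:3].T; s['t']=-s['R']@T[:3,3]
    return s
def f(s): return 210/np.tan(np.radians(s['fovy']/2))
def world(s):
    v,u=np.mgrid[:420,:560]; z=s['z_map']
    c=np.stack([(u-s['cx'])/f(s)*z,(v-s['cy'])/f(s)*z,z],-1)
    return (c-s['t'])@s['R']
def plane(s,uv,h):
    uv=np.asarray(uv,float).reshape(-1,2)
    d=np.c_[(uv[:,0]-s['cx'])/f(s),(uv[:,1]-s['cy'])/f(s),np.ones(len(uv))]@s['R']
    c=-s['R'].T@s['t']; return (c+d*((h-c[2])/d[:,2])[:,None])[:,:2]
def hsv(s): return cv2.cvtColor(s['frame'],cv2.COLOR_RGB2HSV)
def rect(s,m,h):
    "largest blob of mask -> centre, (long,short), long-axis yaw; projected on z=h"
    n,l,st,_=cv2.connectedComponentsWithStats(m.astype(np.uint8)); m=l==1+np.argmax(st[1:,4])
    c=max(cv2.findContours(m.astype(np.uint8),cv2.RETR_EXTERNAL,cv2.CHAIN_APPROX_NONE)[0],key=len)
    p=plane(s,c,h); (x,y),(a,b),t=cv2.minAreaRect((p*1000).astype(np.float32))
    if a<b:a,b,t=b,a,t+90
    return np.round([x,y,a,b,(t+90)%180-90],1),int(m.sum())
def win(u0,u1,v0,v1):
    m=np.zeros((420,560),bool);m[v0:v1,u0:u1]=1;return m
def save(s,name,w=None,k=1):
    i=cv2.cvtColor(s['frame'],cv2.COLOR_RGB2BGR)
    if w:i=i[w[2]:w[3],w[0]:w[1]]
    cv2.imwrite('pics/'+name,cv2.resize(i,None,fx=k,fy=k,interpolation=cv2.INTER_CUBIC))
```

Run:
```python
from h import *
import pickle
s=pickle.load(open('top0.pkl','rb')); W=world(s); Z=W[...,2]
save(s,'jars.png',(380,480,220,300),6)
for n,w,h in [('plate',(235,302,155,208),.0144),('tip',(312,375,110,160),.054),('block',(125,192,225,270),.025),('trough',(345,402,225,260),.030),('cover',(72,130,222,255),.005),
 ('amber',(285,315,245,275),.07),('jarS',(415,441,231,256),.055),('jarL',(398,430,266,297),.06),('purple',(440,470,258,285),.05),('vial',(220,240,255,275),.045),('marker',(130,162,165,220),.014),('rack',(385,432,125,202),.028)]:
    w=win(*w); zt=np.percentile(Z[w],97)
    lo=h*.5 if h>.006 else .003
    print(n,'ztop %.3f'%zt,*rect(s,w&(Z>lo)&(Z<.2),h))
    if n in('amber','jarS','jarL','purple','vial'):
        m=w&(Z>zt-.006); print('   cap',rect(s,m,zt)[0])
w=win(72,130,222,255);H=hsv(s)
print('cover col',rect(s,w&(H[...,0]>45)&(H[...,0]<85)&(H[...,1]>100),.005)); print('Zbg',np.median(Z[270:290,100:400]))
w=win(235,302,155,208); print('plate col',rect(s,w&(H[...,2]<70),.0144))
w=win(125,192,225,270); print('block col',rect(s,w&(H[...,2]<110),.025))
w=win(345,402,225,260); print('tr col',rect(s,w&(H[...,1]>120)&(H[...,0]<40),.03))
```

```text
plate ztop 0.017 [657.4 -24.3 127.3  86.6  84.8] 1425
tip ztop 0.057 [ 774.  -229.9  122.8   92.   -85.9] 1432
block ztop 0.028 [485.7 271.1 131.9  60.9 -82.1] 1163
trough ztop 0.030 [ 481.6 -299.   112.6   45.2   83.4] 221
cover ztop 0.024 [517.8 429.2 129.1  55.8  85.3] 718
amber ztop 0.070 [437.  -98.5  37.   37.   73.8] 184
   cap [ 438.9 -100.7   17.6   15.    88.3]
jarS ztop 0.057 [ 471.1 -430.2   48.4   38.8  -77.8] 242
   cap [ 472.1 -433.8   39.1   36.1   -5.5]
jarL ztop 0.076 [ 376.3 -380.2   66.4   54.5   88.3] 496
   cap [ 377.2 -382.2   51.7   49.8   -5. ]
purple ztop 0.057 [ 398.  -495.4   51.6   41.7  -70.8] 273
   cap [ 398.2 -498.6   39.9   38.5   61.3]
vial ztop 0.047 [432.9  78.6  20.7  20.3  88.3] 69
   cap [432.8  78.5  20.6  20.3  88.3]
marker ztop 0.015 [634.5 310.3 128.7  15.7 -18.6] 256
rack ztop 0.032 [ 692.5 -415.   182.2   89.6   -1.6] 2048
cover col (array([514.2, 428.1, 112.6,  43. ,  88.4]), 585)
Zbg 0.0004298011851154314
plate col (array([655.9, -23.8, 123.4,  81.1,  84.5]), 1282)
block col (array([484.2, 269.5, 131.6,  60. , -82.2]), 1148)
tr col (array([ 479.9, -297.7,  109.2,   40.8,   83.4]), 634)
```

View pics/jars.png

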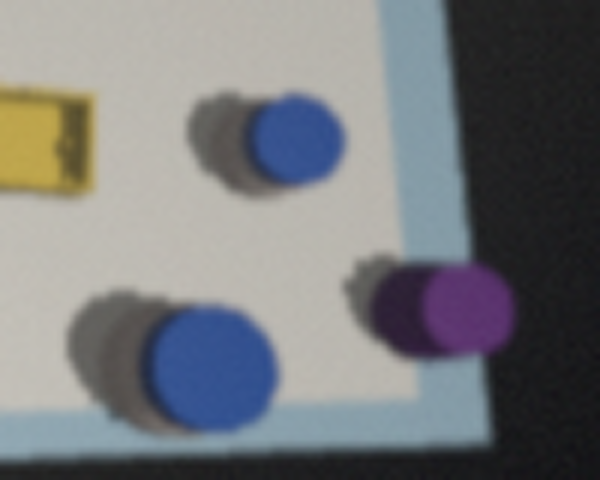

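The crop confirms it: the small blue-capped jar at top (428,243) is the target. The larger blue one sits at (414,281) and the purple one at (454,271). I'll start with the block.

Create to.py:
```python
import sys,numpy as np
from plant import status
from scipy.spatial.transform import Rotation as Ro
o=status.get_obs(); x,y,z,yaw=map(float,sys.argv[1:5])
R=Ro.from_euler('xyz',o['orientation'],degrees=True).as_matrix()
Rn=Ro.from_euler('z',o['orientation'][2],degrees=True).as_matrix()@np.diag([1,-1,-1])
d=Rn.T@(np.array([x,y,z])/1000-o['tool_pos'])
print('shift',np.round(d,4),'turn %.1f'%-((yaw-o['orientation'][2]+90)%180-90),'clock',o['clock'],'dist %.3f'%np.linalg.norm(d),'pos',np.round(o['tool_pos'],4),np.round(o['orientation'],2),'open %.4f'%o['opening'],'j6 %.0f'%o['joint_pos'][5],'F',np.round(o['force'],1))
```

```bash
python3 to.py 480 271 250 -82.1
```

```text
shift [0.3857 0.2808 0.0007] turn 65.9 clock 0.1 dist 0.477 pos [0.1876 0.648  0.2507] [ 1.7991e+02 -1.0000e-02 -1.6150e+01] open 0.0873 j6 -17 F [-0.1 -0.5  0. ]
```

Units first: shifts go in shares of 0.75 m and turns go in shares of 90 degrees. So 0.386 m / 0.75 = 0.5147, 0.3 m / 0.75 = 0.4, 66 degrees / 90 = 0.7333.

Emit:
{"name": "creep_tool", "arguments": {
  "ticks": {"deltas":[[0.1333, 0.0933, 0, 0.1778, 0.088], [0.2667, 0.1933, 0, 0.3667, 0.088], [0.4, 0.2933, 0, 0.5556, 0.088], [0.5147, 0.3747, 0, 0.7333, 0.088], [0.5147, 0.3747, 0, 0.7333, 0.088], [0.5147, 0.3747, 0, 0.7333, 0.088], [0.5147, 0.3747, 0, 0.7333, 0.088], [0.5147, 0.3747, 0, 0.7333, 0.088]]}
}}

```text
clock: 1.1
tool_pos: [0.4813, 0.2687, 0.2514]
orientation: [180.0, -0.0, -82.3]
force: [-0.6, 0.4, 0.1]
opening: 0.0876
gripper_force: 0.0
```

```bash
python3 to.py 480 271 250 -82.1
```

Create look.py:
```python
import sys
from h import *
s=snap('wrist'); W=world(s); Z=W[...,2]; H=hsv(s)
import pickle; pickle.dump(s,open('w.pkl','wb'))
save(s,sys.argv[1])
```

```bash
python3 look.py w1.png
```

```text
shift [-0.0024  0.001   0.0014] turn -0.2 clock 1.1 dist 0.003 pos [0.4813 0.2687 0.2514] [ 1.7998e+02 -1.0000e-02 -8.2250e+01] open 0.0876 j6 -42 F [-0.6  0.4  0.1]
```

View pics/w1.png

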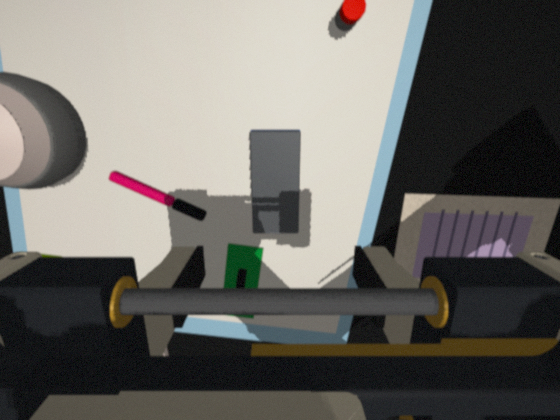

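The wrist view shows the block at (275,180), with the cover partly behind the fingers at (243,280). I'll measure the block precisely.

Run:
```python
from h import *
import pickle
s=pickle.load(open('w.pkl','rb'));W=world(s);Z=W[...,2];H=hsv(s)
w=win(235,320,115,245)
print('Zbench',np.median(Z[40:100,150:300]),'Ztop',np.median(Z[150:210,260:290]))
print(rect(s,w&(Z>.014)&(Z<.1),.025), rect(s,w&(H[...,2]<120)&(H[...,1]>0)&(Z>.012),.025))
```

```text
Zbench -5.7426503038128014e-05 Ztop 0.02450391543788153
(array([484. , 270.5, 128.3,  59.6, -82.3]), 4928) (array([484.4, 270.5, 128.3,  60.4, -82.3]), 4857)
```

```bash
python3 to.py 484.5 270.5 28 -82.3
```

```text
shift [-0.0038 -0.0023  0.2233] turn 0.0 clock 1.15 dist 0.223 pos [0.4828 0.2664 0.2513] [ 1.7997e+02 -8.0000e-02 -8.2280e+01] open 0.0875 j6 -42 F [ 1.9 -2.3 -0.1]
```

Emit:
{"name": "creep_tool", "arguments": {
  "ticks": {"deltas":[[0, 0, 0, 0, 0.088], [0, 0, 0, 0, 0.088], [0, 0, 0, 0, 0.088], [0, 0, 0, 0, 0.088]]}
}}

```text
clock: 1.65
tool_pos: [0.4799, 0.2718, 0.2515]
orientation: [180.0, 0.0, -82.1]
force: [-0.3, 0.5, 0.1]
opening: 0.0878
gripper_force: 0.0
```

```bash
python3 to.py 484.5 270.5 28 -82.3
```

Run:
```python
from h import *
s=snap('wrist');Z=world(s)[...,2]
print(rect(s,win(235,320,115,245)&(Z>.014)&(Z<.1),.025))
```

```text
shift [ 0.002  -0.0044  0.2235] turn 0.2 clock 1.65 dist 0.224 pos [0.4799 0.2718 0.2515] [180.     0.   -82.07] open 0.0878 j6 -42 F [-0.3  0.5  0.1]
(array([484. , 270.9, 128.9,  59.5, -82.3]), 4978)
```

Converted, 0.2235 m / 0.75 = 0.298, 0.2 m / 0.75 = 0.2667.

Emit:
{"name": "creep_tool", "arguments": {
  "ticks": {"deltas":[[0.0013, -0.0057, 0.08, 0, 0.088], [0.0013, -0.0057, 0.16, 0, 0.088], [0.0013, -0.0057, 0.2267, 0, 0.088], [0.0013, -0.0057, 0.2667, 0, 0.088], [0.0013, -0.0057, 0.298, 0, 0.088], [0.0013, -0.0057, 0.298, 0, 0.088], [0.0013, -0.0057, 0.298, 0, 0.088]]}
}}

```text
clock: 2.58
tool_pos: [0.4847, 0.271, 0.0281]
orientation: [180.0, -0.0, -82.1]
force: [-0.6, -0.4, -0.2]
opening: 0.0878
gripper_force: 0.0
```

Emit:
{"name": "creep_tool", "arguments": {
  "ticks": {"deltas":[[0, 0, 0, 0, 0.05], [0, 0, 0, 0, 0.05], [0, 0, 0, 0, 0.05], [0, 0, 0, 0, 0.05], [0, 0, 0, 0, 0.05], [0, 0, 0, 0, 0.05]]}
}}

```text
clock: 3.32
tool_pos: [0.4849, 0.2708, 0.0283]
orientation: [-180.0, 0.0, -82.1]
force: [-0.6, -0.5, 4.1]
opening: 0.0598
gripper_force: 30.0
```

```bash
python3 to.py 555 -15 60 -95.2
```

```text
shift [ 0.2927 -0.0304 -0.0317] turn 13.1 clock 3.325 dist 0.296 pos [0.4849 0.2708 0.0283] [-1.7998e+02  1.0000e-02 -8.2140e+01] open 0.0598 j6 -42 F [-0.6 -0.5  4.1]
```

Converted, 0.293 m / 0.75 = 0.3907, 0.26 m / 0.75 = 0.3467, 13 degrees / 90 = 0.1444.

Emit:
{"name": "creep_tool", "arguments": {
  "ticks": {"deltas":[[0, 0, -0.0667, 0, 0.05], [0, 0, -0.1333, 0, 0.05], [0.0667, -0.0067, -0.2, 0.0222, 0.05], [0.1333, -0.0133, -0.2267, 0.0556, 0.05], [0.2067, -0.02, -0.2267, 0.0889, 0.05], [0.28, -0.0267, -0.2267, 0.1222, 0.05], [0.3467, -0.0333, -0.2267, 0.1444, 0.05], [0.3907, -0.04, -0.2267, 0.1444, 0.05]]}
}}

```text
clock: 4.32
tool_pos: [0.5533, -0.0177, 0.1966]
orientation: [179.8, -0.0, -95.3]
force: [0.2, 0.3, -5.3]
opening: 0.0597
gripper_force: 30.0
```

Emit:
{"name": "creep_tool", "arguments": {
  "ticks": {"deltas":[[0, 0, 0, 0, 0.05], [0, 0, 0, 0, 0.05], [0, 0, 0, 0, 0.05], [0, 0, 0, 0, 0.05]]}
}}

```text
clock: 4.82
tool_pos: [0.5543, -0.0147, 0.198]
orientation: [180.0, 0.0, -95.1]
force: [0.2, 0.4, -5.7]
opening: 0.0597
gripper_force: 30.0
```

```bash
python3 to.py 555 -15 60 -95.2; python3 look.py w2.png
```

```text
shift [ 0.0003 -0.0007  0.138 ] turn 0.1 clock 4.825 dist 0.138 pos [ 0.5543 -0.0147  0.198 ] [179.99   0.   -95.08] open 0.0597 j6 -24 F [ 0.2  0.4 -5.7]
```

View pics/w2.png

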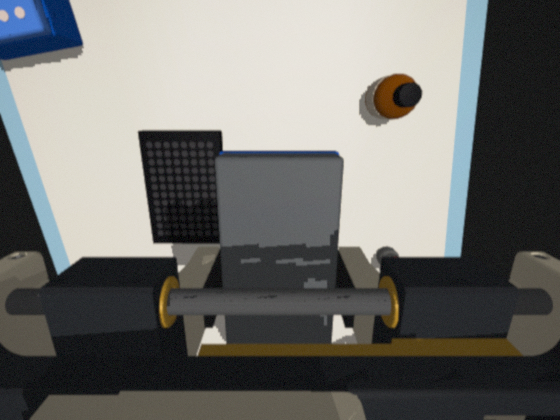

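Plate at (183,187), partly masked on its right by the held block at (280,240). Amber bottle at (397,95). I'll fit lines to the plate's edges.

Run:
```python
from h import *
import pickle
s=pickle.load(open('w.pkl','rb'));W=world(s);Z=W[...,2];H=hsv(s)
m=(H[...,2]<90)&win(125,215,118,252)
m=cv2.morphologyEx(m.astype(np.uint8),cv2.MORPH_CLOSE,np.ones((5,5)))>0
L=[(np.argmax(m[v])-.5,v) for v in range(140,235)]
C=range(158,205)
T=[(u,np.argmax(m[:,u])-.5) for u in C]; B=[(u,419-np.argmax(m[::-1,u])+.5) for u in C]
def fit(P,h):
    p=plane(s,P,h)*1000; a=cv2.fitLine(p.astype(np.float32),cv2.DIST_HUBER,0,.01,.01).ravel(); return a[2:],a[:2],np.degrees(np.arctan2(a[1],a[0]))
for h in (.0144,):
    l,t,b=fit(L,h),fit(T,h),fit(B,h); print([x[2] for x in (l,t,b)])
    ins=lambda a,b:a[0]+a[1]*np.linalg.solve(np.c_[a[1],-b[1]],b[0]-a[0])[0]
    p,q=ins(l,t),ins(l,b); d=(q-p)/np.linalg.norm(q-p); n=np.array([-d[1],d[0]]); n*=-np.sign(n[0])
    c=(p+q)/2+n*42.75
    print('corners',p,q,np.linalg.norm(q-p),'dir',np.degrees(np.arctan2(d[1],d[0])),'centre',c,'block tgt',c+n*102.75)
# rest of checks: held block far end on its top plane
zt=np.median(Z[170:220,240:320]);print('held top z',zt)
mb=win(205,355,140,225)&(Z>zt-.006)&(Z<zt+.006)
E=[(u,np.argmax(mb[:,u])-.5) for u in range(225,335)]; a=fit(E,zt);print('far end',a)
Lb=[(np.argmax(mb[v])-.5,v) for v in range(170,215)];Rb=[(559-np.argmax(mb[v,::-1])+.5,v) for v in range(170,215)]
print(fit(Lb,zt),fit(Rb,zt))
w=win(365,430,65,125);print('amber',rect(s,w&(Z>.064),.07))
```

```text
[np.float32(84.803024), np.float32(-5.1110697), np.float32(-7.009733)]
corners [691.3649  -92.03357] [702.71246  32.72774] 125.2763 dir 84.80302 centre [654.4644   -25.780617] block tgt [552.13684  -16.473516]
held top z 0.1942623994896761
far end (array([542.5569 , -78.44835], dtype=float32), array([ 0.9960133 , -0.08920484], dtype=float32), np.float32(-5.1178637))
(array([578.49396, -65.44176], dtype=float32), array([0.08575618, 0.99631613], dtype=float32), np.float32(85.08048)) (array([519.4255  , -61.872345], dtype=float32), array([0.08541127, 0.99634576], dtype=float32), np.float32(85.10032))
amber (array([ 438.5, -101.6,   20.7,   18.4,   -5.1]), 518)
```

Converted, 0.1693 m / 0.75 = 0.2257, 0.0008 m / 0.75 = 0.0011.

Emit:
{"name": "creep_tool", "arguments": {
  "ticks": {"deltas":[[0.0011, 0, 0.0667, 0, 0.05], [0.0011, 0, 0.1333, 0, 0.05], [0.0011, 0, 0.1867, 0, 0.05], [0.0011, 0, 0.2133, 0, 0.05], [0.0011, 0, 0.2213, 0, 0.05], [0.0011, 0, 0.2253, 0, 0.05], [0.0011, 0, 0.2257, 0, 0.05], [0.0011, 0, 0.2257, 0, 0.05]]}
}}

```text
clock: 5.88
tool_pos: [0.555, -0.0161, 0.0297]
orientation: [-179.9, 0.0, -95.1]
force: [-0.3, -0.4, -6.0]
opening: 0.0595
gripper_force: 30.0
```

Emit:
{"name": "creep_tool", "arguments": {
  "ticks": {"deltas":[[0, 0, 0, 0, 0.068], [0, 0, 0, 0, 0.068], [0, 0, -0.0133, 0, 0.068], [0, 0, -0.08, 0, 0.068], [0, 0, -0.16, 0, 0.068], [0, 0, -0.2267, 0, 0.088], [0, 0, -0.2267, 0, 0.088]]}
}}

```text
clock: 6.75
tool_pos: [0.5569, -0.0159, 0.2045]
orientation: [-179.5, 0.2, -95.1]
force: [-0.6, -0.3, -0.6]
opening: 0.0824
gripper_force: 0.0
```

```bash
python3 to.py 480 -299 200 -96
```

```text
shift [0.2888 0.0514 0.0045] turn 0.9 clock 6.75 dist 0.293 pos [ 0.5569 -0.0159  0.2045] [-1.7947e+02  1.6000e-01 -9.5110e+01] open 0.0824 j6 -24 F [-0.6 -0.3 -0.6]
```

Converted, 0.289 m / 0.75 = 0.3853, 0.23 m / 0.75 = 0.3067, 1.5 degrees / 90 = 0.0167.

Emit:
{"name": "creep_tool", "arguments": {
  "ticks": {"deltas":[[0.0667, 0.0133, 0, 0, 0.088], [0.1467, 0.0267, 0, 0, 0.088], [0.2267, 0.04, 0, 0.0111, 0.088], [0.3067, 0.0533, 0, 0.0111, 0.088], [0.3853, 0.068, 0, 0.0167, 0.088], [0.3853, 0.068, 0, 0.0167, 0.088], [0.3853, 0.068, 0, 0.0167, 0.088], [0.3853, 0.068, 0, 0.0167, 0.088]]}
}}

```text
clock: 7.75
tool_pos: [0.478, -0.2986, 0.1987]
orientation: [180.0, 0.0, -96.6]
force: [-0.3, 0.4, -0.3]
opening: 0.0873
gripper_force: 0.0
```

Emit:
{"name": "creep_tool", "arguments": {
  "ticks": {"deltas":[[0, 0, 0, 0, 0.088], [0, 0, 0, 0, 0.088]]}
}}

```text
clock: 8.0
tool_pos: [0.4781, -0.2988, 0.1989]
orientation: [-180.0, -0.0, -96.6]
force: [0.6, 0.3, -0.0]
opening: 0.0875
gripper_force: 0.0
```

```bash
python3 to.py 480.5 -299 36 -96.6;  python3 - <<'E'
from h import *
import pickle
s=snap('top');W=world(s);Z=W[...,2];H=hsv(s);save(s,'top1.png');pickle.dump(s,open('t1.pkl','wb'))
w=win(235,302,155,206)
print('plate',rect(s,w&(Z>.007)&(Z<.1),.0144))
w=win(225,310,206,245);print('block',rect(s,w&(Z>.0125)&(Z<.1),.025))
s=snap('wrist');W=world(s);Z=W[...,2];H=hsv(s);save(s,'w3.png');pickle.dump(s,open('w.pkl','wb'))
print('trough',rect(s,(H[...,1]>120)&(H[...,0]>15)&(H[...,0]<40)&(Z>.015)&(Z<.06),.03),rect(s,(H[...,1]>120)&(H[...,0]>15)&(H[...,0]<40)&win(150,400,50,245),.03))
E
```

```text
shift [-0.     -0.0024  0.1629] turn 0.0 clock 8.0 dist 0.163 pos [ 0.4781 -0.2988  0.1989] [-179.99   -0.    -96.56] open 0.0875 j6 6 F [ 0.6  0.3 -0. ]
plate (array([659.2,  -5.4,  89.3,  86.6,  84.8]), 977)
block (array([554.8, -11.9, 125.7,  62. ,  84.8]), 1056)
trough (array([ 479.9, -302.9,  109.6,   43.8,   83.5]), 1121) (array([ 480. , -302.3,  110.9,   44.3,   83.6]), 4371)
```

View pics/w3.png

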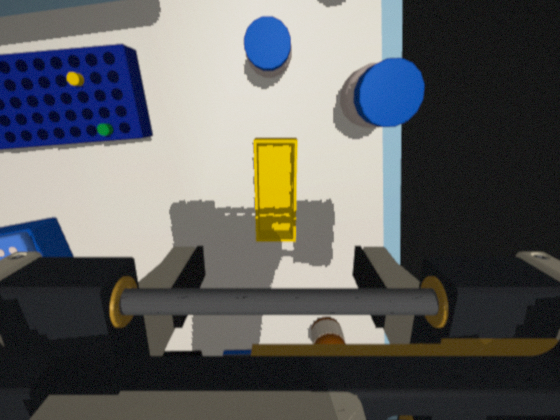

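View pics/top1.png

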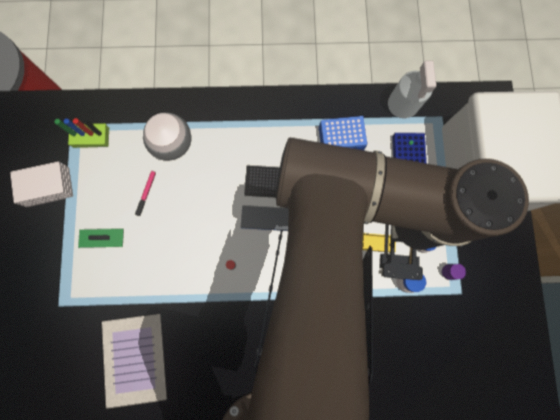

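Wrist view: trough at (275,190), small jar at (268,42), big jar at (390,92). In the top view the block lies in front of the plate at (264,217), with the arm hiding its right half. Next I'll grasp the trough.

Converted, 0.169 m / 0.75 = 0.2253, -0.002 m / 0.75 = -0.0027.

Emit:
{"name": "creep_tool", "arguments": {
  "ticks": {"deltas":[[0.0033, -0.0027, 0.08, 0, 0.088], [0.0033, -0.0027, 0.16, 0, 0.088], [0.0033, -0.0027, 0.2067, 0, 0.088], [0.0033, -0.0027, 0.2253, 0, 0.088], [0.0033, -0.0027, 0.2253, 0, 0.088], [0.0033, -0.0027, 0.2253, 0, 0.06], [0.0033, -0.0027, 0.2253, 0, 0.036]]}
}}

```text
clock: 8.98
tool_pos: [0.4804, -0.3025, 0.0313]
orientation: [-179.8, -0.0, -96.6]
force: [-0.1, 0.3, 1.0]
opening: 0.0728
gripper_force: 0.0
```

Emit:
{"name": "creep_tool", "arguments": {
  "ticks": {"deltas":[[0, 0, 0, 0, 0.036], [0, 0, 0, 0, 0.036], [0, 0, 0, 0, 0.036], [0, 0, 0, 0, 0.036], [0, 0, -0.0667, 0, 0.036], [0, 0, -0.1467, 0, 0.036], [0, 0, -0.2267, 0, 0.036], [0, 0, -0.2267, 0, 0.036]]}
}}

```text
clock: 9.98
tool_pos: [0.482, -0.3033, 0.2052]
orientation: [-179.5, -0.1, -96.6]
force: [-0.2, 0.3, -1.3]
opening: 0.0438
gripper_force: 30.0
```

```bash
python3 to.py 554.5 -160 200 -95.1
```

```text
shift [-0.1506 -0.0555  0.0052] turn -1.5 clock 9.975 dist 0.161 pos [ 0.482  -0.3033  0.2052] [-1.7946e+02 -1.2000e-01 -9.6610e+01] open 0.0438 j6 6 F [-0.2  0.3 -1.3]
```

Converted, -0.4 m / 0.75 = -0.5333, -0.35 m / 0.75 = -0.4667, -1.5 degrees / 90 = -0.0167.

Emit:
{"name": "creep_tool", "arguments": {
  "ticks": {"deltas":[[-0.0667, -0.0133, 0, -0.0167, 0.036], [-0.1467, -0.04, 0, -0.0167, 0.036], [-0.2267, -0.0533, 0, -0.0167, 0.036], [-0.3067, -0.08, 0, -0.0167, 0.036], [-0.3867, -0.1067, 0, -0.0167, 0.036], [-0.4667, -0.1333, 0, -0.0167, 0.036], [-0.5333, -0.16, 0, -0.0167, 0.036], [-0.5333, -0.16, 0, -0.0167, 0.036]]}
}}

```text
clock: 10.98
tool_pos: [0.6457, 0.0846, 0.1975]
orientation: [179.9, -0.0, -94.9]
force: [-0.6, -0.1, -0.6]
opening: 0.0438
gripper_force: 30.0
```

Emit:
{"name": "creep_tool", "arguments": {
  "ticks": {"deltas":[[0, 0, 0, 0, 0.036], [0, 0, 0, 0, 0.036], [0, 0, 0, 0, 0.036], [0, 0, 0, 0, 0.036]]}
}}

```text
clock: 11.48
tool_pos: [0.6448, 0.0805, 0.2001]
orientation: [-180.0, 0.0, -95.2]
force: [1.2, -0.6, -0.6]
opening: 0.0435
gripper_force: 30.0
```

```bash
python3 to.py 554.5 -16 60 -95.1; python3 look.py w4.png
```

```text
shift [0.1043 0.0812 0.1401] turn -0.1 clock 11.475 dist 0.193 pos [0.6448 0.0805 0.2001] [-1.7998e+02  1.0000e-02 -9.5190e+01] open 0.0435 j6 -29 F [ 1.2 -0.6 -0.6]
```

View pics/w4.png

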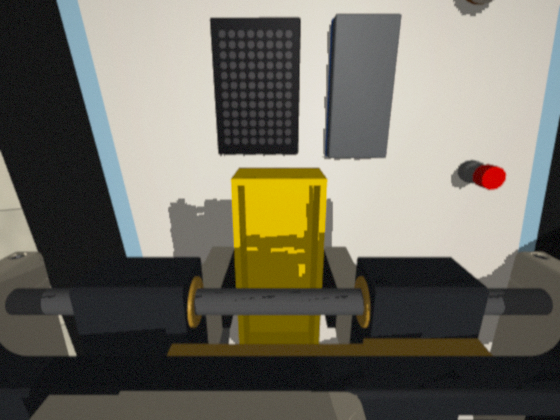

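A good view: plate at (256,86), block at (362,86), held trough at (279,250). I'll measure all three.

Run:
```python
from h import *
import pickle
s=pickle.load(open('w.pkl','rb'));W=world(s);Z=W[...,2];H=hsv(s)
def R(m,h):
    r,n=rect(s,m,h);return r
P=R(win(195,312,10,160)&(H[...,2]<90)&(Z>.006)&(Z<.1),.0144);P2=R(win(195,312,10,160)&(Z>.007)&(Z<.1),.0144);B=R(win(318,420,8,165)&(Z>.021)&(Z<.03),.025)
print(P,P2,B)
for p in(P,P2):
    t=np.radians(p[4]);d=np.array([np.cos(t),np.sin(t)]);n=np.array([-d[1],d[0]]);e=B[:2]-p[:2];print('along',e@d,'gap',abs(e@n)-72.75)
zt=np.percentile(Z[170:240,235:325],90);m=win(228,332,160,240)&(abs(Z-zt)<.008);print('zt',zt)
m2=win(228,332,160,245)&(H[...,1]>120)&(H[...,0]>15)&(H[...,0]<40)
for v in(200,230): 
    r=np.where(m2[v])[0]; print(plane(s,[(r[0]-.5,v),(r[-1]+.5,v)],zt)*1000)
c=np.argmax(m2[:,245:315],0)-.5; print('far end',plane(s,[(280,np.median(c))],zt)*1000, np.median(c))
v=[np.where(Z[:,u]>zt-.008)[0][0] for u in range(250,310,10)]; print(v)
```

```text
[656.2 -24.9 124.7  83.6  84.8] [656.1 -25.3 125.4  84.9  84.8] [554.8 -14.8 128.5  60.   84.8]
along 0.8682887939663857 gap 29.148067079657068
along 1.275705811432557 gap 29.084731671874565
zt 0.1995829408283879
[[662.17122549  34.75160804]
 [617.71367453  38.82870493]]
[[663.31724465  49.71943665]
 [619.30163071  53.76071019]]
far end [[637.88934872  21.70082083]] 167.5
[np.int64(175), np.int64(134), np.int64(175), np.int64(175), np.int64(175), np.int64(155)]
```

```bash
python3 to.py 555.2 -15.2 56 -95.2
```

```text
shift [0.1035 0.0806 0.1441] turn 0.0 clock 11.525 dist 0.195 pos [0.6448 0.0806 0.2001] [-1.7998e+02  1.0000e-02 -9.5190e+01] open 0.0436 j6 -29 F [ 0.8 -0.2 -0.3]
```

Converted, 0.125 m / 0.75 = 0.1667, 0.11 m / 0.75 = 0.1467.

Emit:
{"name": "creep_tool", "arguments": {
  "ticks": {"deltas":[[0.0533, 0.04, 0, 0, 0.036], [0.1067, 0.08, 0, 0, 0.036], [0.138, 0.1075, 0.04, 0, 0.036], [0.138, 0.1075, 0.1067, 0, 0.036], [0.138, 0.1075, 0.1467, 0, 0.036], [0.138, 0.1075, 0.1667, 0, 0.036], [0.138, 0.1075, 0.1667, 0, 0.036], [0.138, 0.1075, 0.1667, 0, 0.036]]}
}}

```text
clock: 12.52
tool_pos: [0.5563, -0.0144, 0.076]
orientation: [-179.9, 0.0, -95.1]
force: [-0.2, -0.2, -0.5]
opening: 0.0438
gripper_force: 30.0
```

```bash
python3 to.py 555.2 -15.2 56 -95.2
```

```text
shift [0.0009 0.0011 0.02  ] turn 0.1 clock 12.525 dist 0.020 pos [ 0.5563 -0.0144  0.076 ] [-1.799e+02  3.000e-02 -9.512e+01] open 0.0438 j6 -24 F [-0.2 -0.2 -0.5]
```

Converted, 0.0195 m / 0.75 = 0.026, 0.017 m / 0.75 = 0.0227.

Emit:
{"name": "creep_tool", "arguments": {
  "ticks": {"deltas":[[0, 0, 0.0133, 0, 0.036], [0, 0, 0.0227, 0, 0.036], [0, 0, 0.026, 0, 0.036], [0, 0, 0.026, 0, 0.036], [0, 0, 0.026, 0, 0.036], [0, 0, 0.026, 0, 0.036]]}
}}

```text
clock: 13.28
tool_pos: [0.5554, -0.0146, 0.0553]
orientation: [-180.0, 0.0, -95.1]
force: [-0.2, -0.5, -0.8]
opening: 0.0439
gripper_force: 30.0
```

Emit:
{"name": "creep_tool", "arguments": {
  "ticks": {"deltas":[[0, 0, 0, 0, 0.058], [0, 0, 0, 0, 0.058], [0, 0, -0.0133, 0, 0.06], [0, 0, -0.08, 0, 0.07], [0, 0, -0.16, 0, 0.088], [0, 0, -0.1933, 0, 0.088]]}
}}

```text
clock: 14.02
tool_pos: [0.5568, -0.0145, 0.205]
orientation: [-179.7, 0.1, -95.1]
force: [1.2, 0.7, -0.2]
opening: 0.0844
gripper_force: 0.0
```

```bash
python3 to.py 516 429 200 -95
```

```text
shift [-0.4381  0.0802  0.005 ] turn -0.1 clock 14.025 dist 0.445 pos [ 0.5568 -0.0145  0.205 ] [-1.7967e+02  9.0000e-02 -9.5120e+01] open 0.0844 j6 -24 F [ 1.2  0.7 -0.2]
```

Converted, -0.438 m / 0.75 = -0.584, -0.41 m / 0.75 = -0.5467, -3 degrees / 90 = -0.0333.

Emit:
{"name": "creep_tool", "arguments": {
  "ticks": {"deltas":[[-0.0667, 0.0133, 0, 0, 0.088], [-0.1467, 0.0267, 0, 0, 0.088], [-0.2267, 0.04, 0, 0, 0.088], [-0.3067, 0.0533, 0, 0, 0.088], [-0.3867, 0.0667, 0, 0, 0.088], [-0.4667, 0.08, 0, 0, 0.088], [-0.5467, 0.0933, 0, 0, 0.088], [-0.584, 0.1067, 0, -0.0333, 0.088]]}
}}

```text
clock: 15.02
tool_pos: [0.5144, 0.4316, 0.2005]
orientation: [-180.0, 0.0, -92.0]
force: [0.3, -0.3, -0.0]
opening: 0.0875
gripper_force: 0.0
```

Emit:
{"name": "creep_tool", "arguments": {
  "ticks": {"deltas":[[0, 0, 0, 0, 0.05], [0, 0, 0, 0, 0.05], [0, 0, 0, 0, 0.05], [0, 0, 0, 0, 0.05]]}
}}

```text
clock: 15.52
tool_pos: [0.5153, 0.4278, 0.2007]
orientation: [-180.0, 0.0, -92.2]
force: [-0.0, 0.9, -0.6]
opening: 0.054
gripper_force: 0.0
```

```bash
python3 to.py 516 429 32 -95;python3 look.py w5.png
```

```text
shift [-0.0013 -0.0006  0.1687] turn 2.8 clock 15.525 dist 0.169 pos [0.5153 0.4278 0.2007] [-1.7999e+02  2.0000e-02 -9.2210e+01] open 0.0540 j6 -59 F [-0.   0.9 -0.6]
```

View pics/w5.png

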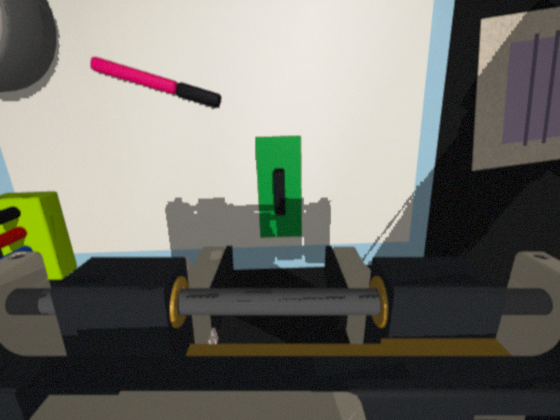

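Cover plate at (279,187), with its rib at (279,192), fully visible and clear of everything. I'll measure it.

Run:
```python
from h import *
import pickle
s=pickle.load(open('w.pkl','rb'));W=world(s);Z=W[...,2];H=hsv(s)
w=win(245,315,125,245)
print(rect(s,w&(H[...,0]>45)&(H[...,0]<85)&(H[...,1]>100),.005),'rib',rect(s,win(262,296,155,228)&(Z>.017)&(Z<.1),.025))
```

```text
(array([514.1, 427.8, 116.1,  48.3,  89. ]), 3860) rib (array([513.5, 426.4,  49.8,  11.9,  89.5]), 503)
```

Converted, 0.1692 m / 0.75 = 0.2256, 0.0006 m / 0.75 = 0.0008, -1.2 degrees / 90 = -0.0133.

Emit:
{"name": "creep_tool", "arguments": {
  "ticks": {"deltas":[[0, 0.0008, 0.08, -0.0133, 0.05], [0, 0.0008, 0.1467, -0.0133, 0.05], [0, 0.0008, 0.2, -0.0133, 0.05], [0, 0.0008, 0.22, -0.0133, 0.05], [0, 0.0008, 0.2256, -0.0133, 0.05], [0, 0.0008, 0.2256, -0.0133, 0.05], [0, 0.0008, 0.2256, -0.0133, 0.03], [0, 0.0008, 0.2256, -0.0133, 0.004]]}
}}

```text
clock: 16.58
tool_pos: [0.5147, 0.4293, 0.0323]
orientation: [-179.9, 0.1, -90.9]
force: [0.0, 0.6, -0.2]
opening: 0.0354
gripper_force: 0.0
```

Emit:
{"name": "creep_tool", "arguments": {
  "ticks": {"deltas":[[0, 0, 0, 0, 0.004], [0, 0, 0, 0, 0.004], [0, 0, 0, 0, 0.004], [0, 0, 0, 0, 0.004], [0, 0, -0.0667, 0, 0.004], [0, 0, -0.1333, 0, 0.004], [0, 0, -0.2, 0, 0.004], [0, 0, -0.2253, 0, 0.004]]}
}}

```text
clock: 17.58
tool_pos: [0.5152, 0.4297, 0.2039]
orientation: [-179.8, 0.2, -90.9]
force: [-0.3, 0.3, -1.5]
opening: 0.0119
gripper_force: 30.0
```

```bash
python3 to.py 555 130 200 -95.2
```

```text
shift [ 0.299  -0.0446  0.0039] turn 4.3 clock 17.575 dist 0.302 pos [0.5152 0.4297 0.2039] [-179.81    0.22  -90.93] open 0.0119 j6 -57 F [-0.3  0.3 -1.5]
```

Converted, 0.33 m / 0.75 = 0.44, 0.29 m / 0.75 = 0.3867, 4.3 degrees / 90 = 0.0478.

Emit:
{"name": "creep_tool", "arguments": {
  "ticks": {"deltas":[[0.0667, -0.0133, 0, 0.0111, 0.004], [0.1467, -0.04, 0, 0.0222, 0.004], [0.2267, -0.0667, 0, 0.0333, 0.004], [0.3067, -0.0933, 0, 0.0478, 0.004], [0.3867, -0.12, 0, 0.0478, 0.004], [0.44, -0.1467, 0, 0.0478, 0.004], [0.44, -0.1467, 0, 0.0478, 0.004], [0.44, -0.1467, 0, 0.0478, 0.004]]}
}}

```text
clock: 18.58
tool_pos: [0.6187, 0.0969, 0.1998]
orientation: [180.0, -0.0, -95.3]
force: [-0.1, 0.6, -0.2]
opening: 0.0122
gripper_force: 30.0
```

Emit:
{"name": "creep_tool", "arguments": {
  "ticks": {"deltas":[[0, 0, 0, 0, 0.004], [0, 0, 0, 0, 0.004], [0, 0, 0, 0, 0.004], [0, 0, 0, 0, 0.004]]}
}}

```text
clock: 19.08
tool_pos: [0.6188, 0.0974, 0.2001]
orientation: [-180.0, 0.0, -95.2]
force: [0.6, -0.1, -1.8]
opening: 0.0119
gripper_force: 30.0
```

```bash
python3 to.py 555.2 -15.2 200 -95;python3 look.py w6.png
```

```text
shift [1.179e-01 5.310e-02 1.000e-04] turn -0.2 clock 19.075 dist 0.129 pos [0.6188 0.0974 0.2001] [-180.      0.    -95.21] open 0.0119 j6 -32 F [ 0.6 -0.1 -1.8]
```

View pics/w6.png

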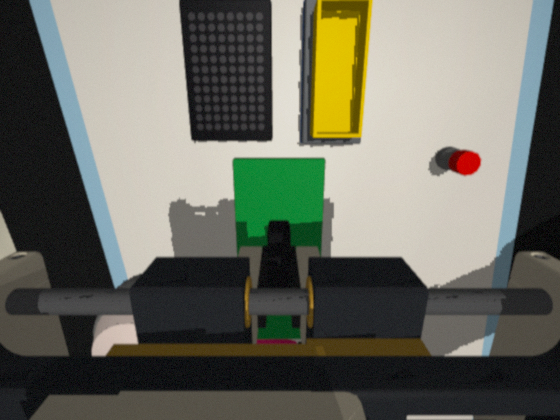

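Trough on the block at (338,68), its top end at the image border. Held cover at (279,205), square to the tool.

Run:
```python
from h import *
import pickle
s=pickle.load(open('w.pkl','rb'));W=world(s);Z=W[...,2];H=hsv(s)
def fit(P,h):
    p=plane(s,P,h)*1000; a=cv2.fitLine(p.astype(np.float32),cv2.DIST_HUBER,0,.01,.01).ravel(); return a[2:],a[:2],np.degrees(np.arctan2(a[1],a[0]))%180
at=lambda l,y:l[0][0]+(y-l[0][1])*l[1][0]/l[1][1]
def edges(m,rows,cols,h):
    Lf=fit([(np.where(m[v])[0][0]-.5,v) for v in rows],h);Rt=fit([(np.where(m[v])[0][-1]+.5,v) for v in rows],h)
    return Lf,Rt
m=win(295,385,0,150)&(Z>.048)&(Z<.08)
zr=np.median(Z[m]);print('rim z',zr)
L,Rr=edges(m,range(15,120),0,.055);print('trough',L[2],Rr[2],'mid x at y=-15',(at(L,-15)+at(Rr,-15))/2,'w',at(L,-15)-at(Rr,-15))
e=fit([(u,np.where(m[:,u])[0][-1]+.5) for u in range(320,355)],.055);print('near end',e, 'top row',np.where(m.any(1))[0][0])
print('rect',rect(s,m,.055))
g=win(225,335,150,245)&(H[...,0]>45)&(H[...,0]<85)&(H[...,1]>100)
zc=np.median(Z[165:210,245:315]);print('cover top z',zc)
L,Rr=edges(g,range(165,235),0,zc);print('cover',L[2],Rr[2],'mid at y=97',(at(L,97.4)+at(Rr,97.4))/2,'w',at(L,97)-at(Rr,97))
e=fit([(u,np.where(g[:,u])[0][0]-.5) for u in range(242,318)],zc);print('far end',e)
```

```text
rim z 0.05417975438012738
trough 84.828224 84.825455 mid x at y=-15 554.5823 w 44.86328
near end (array([561.11255 ,  40.707275], dtype=float32), array([ 0.9958116 , -0.09142891], dtype=float32), np.float32(174.75418)) top row 0
rect (array([554.8, -12.4, 106. ,  44.7,  84.8]), 1611)
cover top z 0.1734848595546686
cover 84.440315 85.407295 mid at y=97 617.8235 w 49.869873
far end (array([617.85767,  37.90394], dtype=float32), array([ 0.9958031, -0.0915211], dtype=float32), np.float32(174.74889))
```

```bash
python3 to.py 555.7 -13.9 86.5 -95.2
```

```text
shift [0.1165 0.0528 0.1136] turn -0.0 clock 19.125 dist 0.171 pos [0.6188 0.0973 0.2001] [-180.      0.    -95.22] open 0.0118 j6 -32 F [-0.1 -0.4 -0.5]
```

Converted, 0.1165 m / 0.75 = 0.1553, 0.105 m / 0.75 = 0.14.

Emit:
{"name": "creep_tool", "arguments": {
  "ticks": {"deltas":[[0.0533, 0.024, 0, 0, 0.004], [0.1067, 0.048, 0, 0, 0.004], [0.1553, 0.0704, 0.04, 0, 0.004], [0.1553, 0.0704, 0.0933, 0, 0.004], [0.1553, 0.0704, 0.1333, 0, 0.004], [0.1553, 0.0704, 0.14, 0, 0.004], [0.1553, 0.0704, 0.14, 0, 0.004], [0.1553, 0.0704, 0.14, 0, 0.004]]}
}}

```text
clock: 20.12
tool_pos: [0.5566, -0.0138, 0.0964]
orientation: [-179.9, 0.0, -95.2]
force: [0.3, 0.3, -1.2]
opening: 0.0116
gripper_force: 30.0
```

Emit:
{"name": "creep_tool", "arguments": {
  "ticks": {"deltas":[[0, 0, 0.0067, 0, 0.004], [0, 0, 0.0113, 0, 0.004], [0, 0, 0.0113, 0, 0.004], [0, 0, 0.0113, 0, 0.004], [0, 0, 0.0113, 0, 0.004]]}
}}

```text
clock: 20.75
tool_pos: [0.5557, -0.0142, 0.0866]
orientation: [-180.0, 0.0, -95.2]
force: [-0.2, 1.1, -0.2]
opening: 0.0118
gripper_force: 30.0
```

```bash
python3 to.py 555.7 -13.9 86.5 -95.2
```

```text
shift [-0.0003  0.      0.0001] turn -0.0 clock 20.75 dist 0.000 pos [ 0.5557 -0.0142  0.0866] [-180.      0.    -95.25] open 0.0118 j6 -24 F [-0.2  1.1 -0.2]
```

Converted, -0.115 m / 0.75 = -0.1533, 0.0006 m / 0.75 = 0.0008.

Emit:
{"name": "creep_tool", "arguments": {
  "ticks": {"deltas":[[0, 0, 0.0008, 0, 0.004], [0, 0, 0.0008, 0, 0.03], [0, 0, 0.0008, 0, 0.04], [0, 0, -0.0133, 0, 0.05], [0, 0, -0.08, 0, 0.07], [0, 0, -0.1533, 0, 0.088], [0, 0, -0.1533, 0, 0.088]]}
}}

```text
clock: 21.62
tool_pos: [0.5583, -0.0138, 0.2073]
orientation: [-179.5, 0.1, -95.2]
force: [-0.3, 0.3, -0.4]
opening: 0.0662
gripper_force: 0.0
```

```bash
python3 to.py 439 -101 200 -95.2
```

```text
shift [0.0977 0.1109 0.0073] turn 0.0 clock 21.625 dist 0.148 pos [ 0.5583 -0.0138  0.2073] [-1.7948e+02  1.5000e-01 -9.5200e+01] open 0.0662 j6 -24 F [-0.3  0.3 -0.4]
```

Units first: shifts go in shares of 0.75 m and turns go in shares of 90 degrees. So 0.1145 m / 0.75 = 0.1527, 0.05 m / 0.75 = 0.0667.

Emit:
{"name": "creep_tool", "arguments": {
  "ticks": {"deltas":[[0.0333, 0.0667, 0, 0, 0.088], [0.0667, 0.1267, 0, 0, 0.088], [0.076, 0.1527, 0, 0, 0.088], [0.076, 0.1527, 0, 0, 0.088], [0.076, 0.1527, 0, 0, 0.088], [0.076, 0.1527, 0, 0, 0.088], [0.076, 0.1527, 0, 0, 0.088]]}
}}

```text
clock: 22.5
tool_pos: [0.4369, -0.0603, 0.2012]
orientation: [180.0, -0.0, -95.2]
force: [-0.0, -0.2, -0.5]
opening: 0.0873
gripper_force: 0.0
```

```bash
python3 to.py 439 -101 36 -95.2;python3 look.py w7.png
```

```text
shift [ 0.0404 -0.0058  0.1652] turn -0.0 clock 22.5 dist 0.170 pos [ 0.4369 -0.0603  0.2012] [ 1.7995e+02 -2.0000e-02 -9.5240e+01] open 0.0873 j6 -23 F [-0.  -0.2 -0.5]
```

View pics/w7.png

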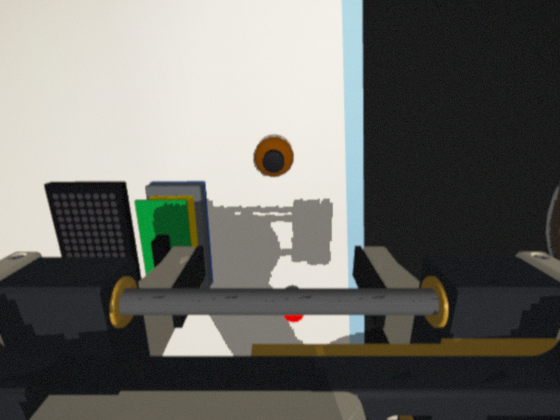

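Amber bottle at (273,157). The cover lies on the trough at (165,235). I'll measure the bottle's cap.

Run:
```python
from h import *
import pickle
s=pickle.load(open('w.pkl','rb'));W=world(s);Z=W[...,2];H=hsv(s)
w=win(245,305,125,188)
print(np.percentile(Z[w],98),rect(s,w&(Z>.062)&(Z<.1),.07))
m=w&(Z>.006)&(Z<.1);r=np.where(m.any(0))[0];print('body cols',r[0],r[-1])
```

```bash
python3 to.py 439.5 -101.5 34 -95.2
```

```text
0.07014234654680221 (array([ 437.2, -102.1,   19.5,   18.6,   85. ]), 392)
body cols 254 293
shift [ 0.0408 -0.0065  0.1672] turn -0.0 clock 22.55 dist 0.172 pos [ 0.4368 -0.0603  0.2012] [ 1.7996e+02 -2.0000e-02 -9.5240e+01] open 0.0878 j6 -23 F [-0.6 -0.2 -0.4]
```

Converted, 0.1672 m / 0.75 = 0.2229, 0.0411 m / 0.75 = 0.0548.

Emit:
{"name": "creep_tool", "arguments": {
  "ticks": {"deltas":[[0.04, -0.0053, 0.0267, 0, 0.088], [0.0548, -0.0071, 0.08, 0, 0.088], [0.0548, -0.0071, 0.08, 0, 0.088], [0.0548, -0.0071, 0.12, 0, 0.088], [0.0548, -0.0071, 0.1733, 0, 0.088], [0.0548, -0.0071, 0.2133, 0, 0.088], [0.0548, -0.0071, 0.2229, 0, 0.088], [0.0548, -0.0071, 0.2229, 0, 0.088]]}
}}

```text
clock: 23.55
tool_pos: [0.4388, -0.1016, 0.0351]
orientation: [-180.0, -0.0, -95.2]
force: [0.4, 0.7, 0.4]
opening: 0.0876
gripper_force: 0.0
```

Emit:
{"name": "creep_tool", "arguments": {
  "ticks": {"deltas":[[0, 0, 0, 0, 0.06], [0, 0, 0, 0, 0.05], [0, 0, 0, 0, 0.044], [0, 0, 0, 0, 0.036], [0, 0, 0, 0, 0.034], [0, 0, 0, 0, 0.034]]}
}}

```text
clock: 24.3
tool_pos: [0.4379, -0.1019, 0.0344]
orientation: [180.0, -0.0, -95.2]
force: [0.4, -0.4, 2.0]
opening: 0.0394
gripper_force: 30.0
```

```bash
python3 to.py 543.5 -130 34 -95.2
```

```text
shift [ 0.0183 -0.1077  0.0004] turn -0.0 clock 24.3 dist 0.109 pos [ 0.4379 -0.1019  0.0344] [179.99  -0.   -95.25] open 0.0394 j6 -17 F [ 0.4 -0.4  2. ]
```

Converted, -0.1092 m / 0.75 = -0.1456, 0.0174 m / 0.75 = 0.0232.

Emit:
{"name": "creep_tool", "arguments": {
  "ticks": {"deltas":[[0, 0, -0.04, 0, 0.034], [0, 0, -0.0933, 0, 0.034], [0.0133, -0.0533, -0.1067, 0, 0.034], [0.0232, -0.1067, -0.1067, 0, 0.034], [0.0232, -0.1456, -0.1067, 0, 0.034], [0.0232, -0.1456, -0.1067, 0, 0.034], [0.0232, -0.1456, -0.08, 0, 0.034], [0.0232, -0.1456, -0.0533, 0, 0.034]]}
}}

```text
clock: 25.3
tool_pos: [0.5441, -0.1291, 0.0737]
orientation: [180.0, 0.0, -95.3]
force: [-0.6, -0.3, -1.1]
opening: 0.0392
gripper_force: 30.0
```

Emit:
{"name": "creep_tool", "arguments": {
  "ticks": {"deltas":[[0, 0, 0.0267, 0, 0.034], [0, 0, 0.0453, 0, 0.034], [0, 0, 0.0523, 0, 0.034], [0, 0, 0.0523, 0, 0.034], [0, 0, 0.0523, 0, 0.034], [0, 0, 0.0523, 0, 0.034]]}
}}

```text
clock: 26.05
tool_pos: [0.5454, -0.1292, 0.0356]
orientation: [-180.0, 0.0, -95.2]
force: [0.6, -0.6, -1.0]
opening: 0.0394
gripper_force: 30.0
```

```bash
python3 to.py 545 -129.2 34 -95.2
```

```text
shift [0.0001 0.0004 0.0016] turn -0.0 clock 26.05 dist 0.002 pos [ 0.5454 -0.1292  0.0356] [-1.7996e+02  1.0000e-02 -9.5250e+01] open 0.0394 j6 -12 F [ 0.6 -0.6 -1. ]
```

Converted, -0.165 m / 0.75 = -0.22, 0.0008 m / 0.75 = 0.0011.

Emit:
{"name": "creep_tool", "arguments": {
  "ticks": {"deltas":[[0, 0, 0.0011, 0, 0.034], [0, 0, 0.0013, 0, 0.034], [0, 0, 0.0013, 0, 0.06], [0, 0, 0.0013, 0, 0.08], [0, 0, -0.0133, 0, 0.088], [0, 0, -0.08, 0, 0.088], [0, 0, -0.16, 0, 0.088], [0, 0, -0.22, 0, 0.088]]}
}}

```text
clock: 27.05
tool_pos: [0.5455, -0.1293, 0.2038]
orientation: [-179.8, 0.0, -95.2]
force: [0.8, -0.2, -0.9]
opening: 0.0867
gripper_force: 0.0
```

```bash
python3 to.py 473 -390 200 -95.2
```

```text
shift [0.2662 0.0485 0.0038] turn -0.0 clock 27.05 dist 0.271 pos [ 0.5455 -0.1293  0.2038] [-1.7984e+02  1.0000e-02 -9.5230e+01] open 0.0867 j6 -12 F [ 0.8 -0.2 -0.9]
```

Converted, 0.256 m / 0.75 = 0.3413, 0.17 m / 0.75 = 0.2267.

Emit:
{"name": "creep_tool", "arguments": {
  "ticks": {"deltas":[[0.0667, 0.0133, 0, 0, 0.088], [0.1467, 0.0267, 0, 0, 0.088], [0.2267, 0.04, 0, 0, 0.088], [0.2933, 0.0533, 0, 0, 0.088], [0.3413, 0.0647, 0, 0, 0.088], [0.3413, 0.0647, 0, 0, 0.088], [0.3413, 0.0647, 0, 0, 0.088], [0.3413, 0.0647, 0, 0, 0.088]]}
}}

```text
clock: 28.05
tool_pos: [0.4738, -0.3789, 0.2006]
orientation: [-180.0, -0.0, -95.2]
force: [0.5, -0.4, 0.3]
opening: 0.0875
gripper_force: 0.0
```

Emit:
{"name": "creep_tool", "arguments": {
  "ticks": {"deltas":[[0, 0, 0, 0, 0.088], [0, 0, 0, 0, 0.088]]}
}}

```text
clock: 28.3
tool_pos: [0.4737, -0.3791, 0.2003]
orientation: [-180.0, -0.0, -95.2]
force: [0.2, -0.1, -0.5]
opening: 0.0878
gripper_force: 0.0
```

```bash
python3 - <<'E'
from h import *
s=snap('wrist');W=world(s);Z=W[...,2];H=hsv(s)
save(s,'w8.png')
# candidates: blue caps
m=((H[...,0]>100)&(H[...,0]<125)&(H[...,1]>120)&(Z>.045)&(Z<.085)&win(0,560,0,250)).astype(np.uint8)
n,l,st,c=cv2.connectedComponentsWithStats(m)
for i in range(1,n):
    if st[i,4]>200:
        zt=np.median(Z[l==i]);print(c[i].round(),st[i,4],round(float(zt),4),rect(s,l==i,float(zt))[0])
E
python3 to.py 472 -433 31 -175
```

```text
[275. 140.] 1408 0.0545 [ 470.8 -437.1   37.9   37.1   39.4]
[384. 188.] 2850 0.0732 [ 376.8 -387.9   57.1   51.6  -49.2]
shift [ 0.0537 -0.0032  0.1692] turn 79.8 clock 28.35 dist 0.178 pos [ 0.4737 -0.3792  0.2002] [-179.99    0.    -95.2 ] open 0.0874 j6 15 F [-0.6 -0.6 -0.3]
```

View pics/w8.png

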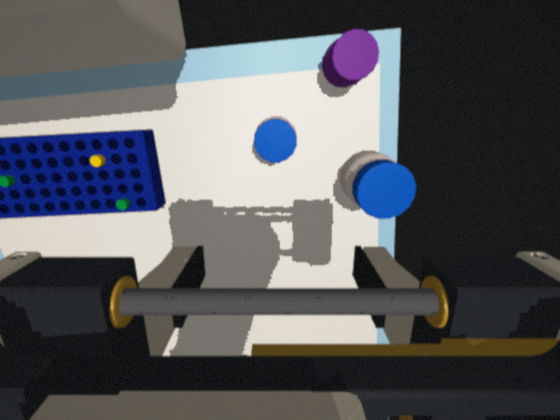

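Target jar at (275,140). Big jar at (384,188) and purple at (352,57); both stay put. I'll turn the gripper so its body clears them.

Converted, 0.0567 m / 0.75 = 0.0756, -0.0032 m / 0.75 = -0.0043, 80 degrees / 90 = 0.8889.

Emit:
{"name": "creep_tool", "arguments": {
  "ticks": {"deltas":[[0.0267, -0.0013, 0, 0.1111, 0.088], [0.0533, -0.0027, 0.0133, 0.2222, 0.088], [0.0756, -0.0043, 0.0267, 0.3333, 0.088], [0.0756, -0.0043, 0.04, 0.4444, 0.088], [0.0756, -0.0043, 0.0667, 0.5556, 0.088], [0.0756, -0.0043, 0.0667, 0.6667, 0.088], [0.0756, -0.0043, 0.0667, 0.7778, 0.088], [0.0756, -0.0043, 0.0667, 0.8889, 0.088]]}
}}

```text
clock: 29.35
tool_pos: [0.4715, -0.4363, 0.15]
orientation: [180.0, -0.0, -175.6]
force: [-0.1, -0.4, 0.4]
opening: 0.0876
gripper_force: 0.0
```

Emit:
{"name": "creep_tool", "arguments": {
  "ticks": {"deltas":[[0, 0, 0, 0, 0.088], [0, 0, 0, 0, 0.088], [0, 0, 0, 0, 0.088]]}
}}

```text
clock: 29.72
tool_pos: [0.4714, -0.4364, 0.1502]
orientation: [-180.0, -0.0, -175.1]
force: [0.5, 0.4, 0.5]
opening: 0.0877
gripper_force: 0.0
```

```bash
python3 to.py 471.7 -436 31 -175
```

```text
shift [-0.0003  0.0004  0.1192] turn -0.1 clock 29.725 dist 0.119 pos [ 0.4714 -0.4364  0.1502] [-180.     -0.   -175.12] open 0.0877 j6 -60 F [0.5 0.4 0.5]
```

Converted, 0.117 m / 0.75 = 0.156, 0.105 m / 0.75 = 0.14.

Emit:
{"name": "creep_tool", "arguments": {
  "ticks": {"deltas":[[0, 0, 0.0533, 0, 0.088], [0, 0, 0.1067, 0, 0.088], [0, 0, 0.14, 0, 0.088], [0, 0, 0.156, 0, 0.088], [0, 0, 0.156, 0, 0.088], [0, 0, 0.156, 0, 0.088], [0, 0, 0.156, 0, 0.06], [0, 0, 0.156, 0, 0.05]]}
}}

```text
clock: 30.72
tool_pos: [0.4718, -0.4366, 0.034]
orientation: [-180.0, 0.1, -175.2]
force: [-0.3, 0.2, -0.0]
opening: 0.0733
gripper_force: 0.0
```

Emit:
{"name": "creep_tool", "arguments": {
  "ticks": {"deltas":[[0, 0, 0, 0, 0.04], [0, 0, 0, 0, 0.038], [0, 0, 0, 0, 0.038], [0, 0, 0, 0, 0.038], [0, 0, 0, 0, 0.038], [0, 0, -0.0533, 0, 0.038], [0, 0, -0.12, 0, 0.038], [0, 0, -0.1867, 0, 0.038]]}
}}

```text
clock: 31.72
tool_pos: [0.471, -0.4362, 0.1742]
orientation: [180.0, -0.0, -175.2]
force: [0.4, -0.3, -1.5]
opening: 0.0431
gripper_force: 30.0
```

```bash
python3 to.py 566 102 180 -95.2
```

```text
shift [-0.1393  0.5285 -0.0058] turn -80.0 clock 31.725 dist 0.547 pos [ 0.471  -0.4362  0.1742] [ 1.7997e+02 -5.0000e-02 -1.7525e+02] open 0.0431 j6 -60 F [ 0.4 -0.3 -1.5]
```

Converted, 0.47 m / 0.75 = 0.6267, 0.41 m / 0.75 = 0.5467, -70 degrees / 90 = -0.7778.

Emit:
{"name": "creep_tool", "arguments": {
  "ticks": {"deltas":[[-0.02, 0.0667, -0.0067, 0, 0.038], [-0.04, 0.1467, -0.0067, -0.1111, 0.038], [-0.06, 0.2267, -0.0067, -0.2222, 0.038], [-0.08, 0.3067, -0.0067, -0.3333, 0.038], [-0.1067, 0.3867, -0.0067, -0.4444, 0.038], [-0.1333, 0.4667, -0.0067, -0.5556, 0.038], [-0.1533, 0.5467, -0.0067, -0.6667, 0.038], [-0.1733, 0.6267, -0.0067, -0.7778, 0.038]]}
}}

```text
clock: 32.72
tool_pos: [0.5619, 0.0447, 0.1782]
orientation: [-180.0, 0.0, -104.9]
force: [0.4, -0.6, -1.0]
opening: 0.0431
gripper_force: 30.0
```

```bash
python3 to.py 566 101.8 180 -95.2
```

```text
shift [-0.0563  0.0107 -0.0018] turn -9.7 clock 32.725 dist 0.057 pos [0.5619 0.0447 0.1782] [-1.8000e+02  1.0000e-02 -1.0491e+02] open 0.0431 j6 -39 F [ 0.4 -0.6 -1. ]
```

Converted, -0.057 m / 0.75 = -0.076, -0.03 m / 0.75 = -0.04, -9.7 degrees / 90 = -0.1078.

Emit:
{"name": "creep_tool", "arguments": {
  "ticks": {"deltas":[[-0.04, 0.0067, 0, -0.0556, 0.038], [-0.076, 0.0144, 0, -0.1078, 0.038], [-0.076, 0.0144, 0, -0.1078, 0.038], [-0.076, 0.0144, 0, -0.1078, 0.038], [-0.076, 0.0144, 0, -0.1078, 0.038]]}
}}

```text
clock: 33.35
tool_pos: [0.5664, 0.0995, 0.1781]
orientation: [180.0, -0.0, -95.6]
force: [-0.6, -0.5, -0.4]
opening: 0.043
gripper_force: 30.0
```

```bash
python3 look.py w9.png; python3 to.py 566 101.8 34 -95.2
```

```text
shift [-0.0022  0.0007  0.1442] turn -0.4 clock 33.4 dist 0.144 pos [0.5665 0.0995 0.1782] [180.    -0.   -95.63] open 0.0431 j6 -35 F [ 0.2 -0.5 -0.8]
```

View pics/w9.png

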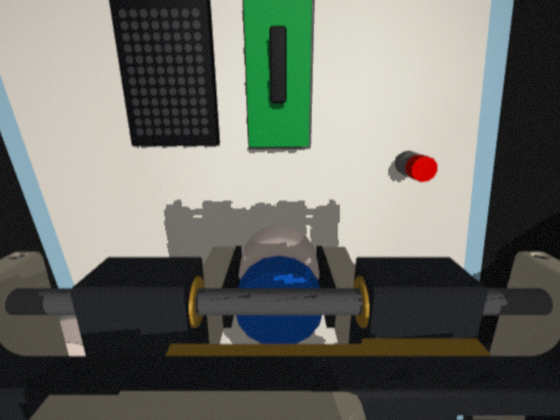

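Held jar upright at (280,290). Cover lies squarely at (280,75), vial undisturbed at (420,167). I'll lower the jar.

Converted, 0.135 m / 0.75 = 0.18, -0.0022 m / 0.75 = -0.0029, -0.4 degrees / 90 = -0.0044.

Emit:
{"name": "creep_tool", "arguments": {
  "ticks": {"deltas":[[-0.0029, 0.0009, 0.0667, -0.0044, 0.038], [-0.0029, 0.0009, 0.12, -0.0044, 0.038], [-0.0029, 0.0009, 0.16, -0.0044, 0.038], [-0.0029, 0.0009, 0.18, -0.0044, 0.038], [-0.0029, 0.0009, 0.18, -0.0044, 0.038], [-0.0029, 0.0009, 0.18, -0.0044, 0.038], [-0.0029, 0.0009, 0.18, -0.0044, 0.038]]}
}}

```text
clock: 34.28
tool_pos: [0.5668, 0.103, 0.0445]
orientation: [-179.9, 0.1, -95.1]
force: [-0.1, 0.5, -2.0]
opening: 0.0429
gripper_force: 30.0
```

```bash
python3 to.py 566 101.8 34 -95.2
```

```text
shift [0.0012 0.0007 0.0105] turn 0.1 clock 34.275 dist 0.011 pos [0.5668 0.103  0.0445] [-1.7989e+02  7.0000e-02 -9.5140e+01] open 0.0429 j6 -35 F [-0.1  0.5 -2. ]
```

Converted, 0.011 m / 0.75 = 0.0147, 0.0105 m / 0.75 = 0.014.

Emit:
{"name": "creep_tool", "arguments": {
  "ticks": {"deltas":[[0.0013, 0.0005, 0.008, 0, 0.038], [0.0013, 0.0005, 0.014, 0, 0.038], [0.0013, 0.0005, 0.0147, 0, 0.038], [0.0013, 0.0005, 0.0147, 0, 0.038], [0.0013, 0.0005, 0.0147, 0, 0.038]]}
}}

```text
clock: 34.9
tool_pos: [0.5655, 0.1016, 0.033]
orientation: [-180.0, -0.0, -95.1]
force: [-4.0, 0.5, 10.9]
opening: 0.0428
gripper_force: 30.0
```

```bash
python3 to.py 566 101.8 33.5 -95.2
```

```text
shift [-0.0002 -0.0005 -0.0005] turn 0.1 clock 34.9 dist 0.001 pos [0.5655 0.1016 0.033 ] [-1.7999e+02 -1.0000e-02 -9.5120e+01] open 0.0428 j6 -35 F [-4.   0.5 10.9]
```

Converted, -0.17 m / 0.75 = -0.2267, -0.12 m / 0.75 = -0.16.

Emit:
{"name": "creep_tool", "arguments": {
  "ticks": {"deltas":[[0, 0, -0.0005, 0, 0.038], [0, 0, -0.0005, 0, 0.07], [0, 0, -0.0005, 0, 0.088], [0, 0, -0.0133, 0, 0.088], [0, 0, -0.08, 0, 0.088], [0, 0, -0.16, 0, 0.088], [0, 0, -0.2267, 0, 0.088], [-0.0667, 0, -0.2267, 0, 0.088]]}
}}

```text
clock: 35.9
tool_pos: [0.5722, 0.151, 0.2083]
orientation: [-179.5, 0.3, -95.3]
force: [0.6, 0.9, -0.7]
opening: 0.0877
gripper_force: 0.0
```

Emit:
{"name": "creep_tool", "arguments": {
  "ticks": {"deltas":[[-0.08, 0, 0, 0, 0.088], [-0.16, 0, 0, 0, 0.088], [-0.24, 0, 0, 0, 0.088], [-0.32, 0, 0, 0, 0.088], [-0.4, 0, 0, 0, 0.088], [-0.4667, 0.0267, 0, 0, 0.088], [-0.4667, 0.0267, 0, 0, 0.088], [-0.4667, 0.0267, 0, 0, 0.088]]}
}}

```text
clock: 36.9
tool_pos: [0.5812, 0.5019, 0.2021]
orientation: [180.0, -0.0, -95.1]
force: [0.7, 0.2, -0.4]
opening: 0.0876
gripper_force: 0.0
```

Run:
```python
from h import *
import pickle
s=snap('top');W=world(s);Z=W[...,2];H=hsv(s);save(s,'top2.png',(140,440,110,290),2.6);pickle.dump(s,open('t2.pkl','wb'))
def R(n,w,lo,hi,h): 
    r=rect(s,win(*w)&(Z>lo)&(Z<hi),h)[0];print(n,r);return r
P=R('plate',(235,302,155,206),.007,.03,.0144);t=np.radians(P[4]);d=np.array([np.cos(t),np.sin(t)]);n=np.array([d[1],-d[0]])
c=rect(s,win(225,310,195,248)&(H[...,0]>45)&(H[...,0]<85)&(H[...,1]>100),.06)[0];print('cover',c)
ref=P[:2]-102.75*n
def rel(q):print('   along %.1f  front-off %.1f'%((q[:2]-P[:2])@d,-(q[:2]-P[:2])@n))
rel(c)
rel(R('block',(225,310,200,250),.0125,.03,.025))
rel(R('ambercap',(302,330,205,245),.064,.09,.07));rel(R('jarcap',(200,230,195,240),.05,.08,.055))
R('vial',(220,240,255,275),.03,.08,.045);R('marker',(130,162,165,220),.007,.05,.014);R('rack',(385,432,125,202),.014,.05,.028)
R('ribtop',(225,310,195,248),.074,.1,.08)
```

```text
plate [657.6 -24.4 127.3  86.4  84.9]
cover [554.6 -13.7 115.6  44.7  84.9]
   along 1.5  front-off 103.5
block [554.2 -13.8 129.6  59.6  84.7]
   along 1.4  front-off 103.9
ambercap [ 545.6 -127.4   18.1   16.6   42.6]
   along -112.5  front-off 102.4
jarcap [565.8 102.4  39.6  36.3  -0. ]
   along 118.1  front-off 102.7
vial [432.9  78.6  20.7  20.3  88.3]
marker [634.  310.1 129.5  16.3 -18.6]
rack [ 692.5 -414.8  182.5   89.6   -1.8]
ribtop [556.2 -13.4  48.8  12.4  83.9]
```

View pics/top2.png

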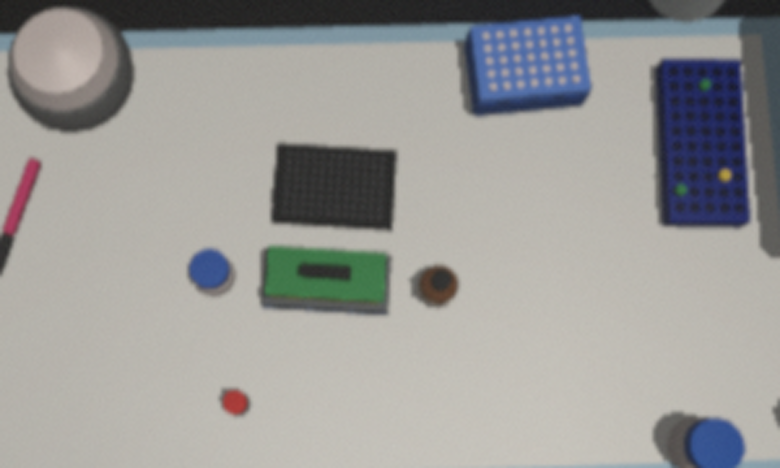

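The picture shows everything in place: jar (210,270), block with trough and cover (326,280), bottle (438,284), all in line. Measured errors are about 1 mm, and the vial, marker and rack have not moved. I'm handing it in.

```bash
python3 -c "
from plant import job; print(job.close_job())"
```

```text
the job is handed in; nothing more can be done
None
```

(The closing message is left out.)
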